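Put the printing blocks back in their own dye trays

ROBOT

A 6-joint arm with a two-finger parallel gripper is mounted at the origin on the work surface. World frame = base frame: x ahead of the robot, y to its left, z up, the work surface at z = 0. Lengths are in m, angles in degrees, forces in N, time in s.
With the tool pointing down it reaches from about 0.3 to 0.75 m from the base axis. Payload 8.5 kg.
Tool frame: the origin (TCP) lies on the mounting face of the last link; the fingertips stand 173 mm ahead of it and the grasp point (between the pads) lies 155 mm ahead of it (env.tips_ahead is the distance from the TCP to the fingertips, in m); z points along the fingers, x is the direction in which the jaws open and shut, and the axes are right-handed (so a half turn about z gives the same grasp; the last joint's range is limited). The gripper opens to 85 mm and grips with 20 to 120 N. Pads are 22 mm wide; open, the fingers measure 114 mm over their backs; the gripper's body (76 mm by 85 mm) begins 54 mm behind the grasp point. The pads swing forward as they close: fully open they stand 13 mm farther back than shut.
Start: joints at [-80.46, 21.807, 74.336, -0, 83.858, -12.336], TCP at [0.205, -0.51, 0.405] pointing down, gripper open.
Joint ranges: [-178.18, 178.18], [-50.72, 133.34], [12.68, 142.11], [-81.47, 261.47], [9.98, 163.14], [-165.26, 165.26]. Speed limits (degrees/s): [136.94, 136.94, 180, 180, 180, 180].

INTERFACE

Orientations are given as a 3x3 rotation matrix whose columns are the frame's x, y, z axes.
In Python, from rig import env gives the robot as it stands. The module is installed in compiled form; this text tells all that it offers.
- The arm moves only by the tool step_arm, never from a script. Its argument "increments" is a list of rows, each an object of numbers: "x", "y", "z": the shift along the tool's x, y, z in cm; "wx", "wy", "wz": the turn, a rotation vector about the tool's x, y, z in rad; "gripper": the finger opening in cm, from 0 to 8.54. A call has 1 to 20 rows; each row shifts and turns the commanded pose from where the row before left it, along the tool's axes as they then stand; what a row does not reach is not made up. A row lasts 1/10 s, in which the tool goes at most 50 mm and 8.59 degrees, less where a joint would pass 70% of its speed; a pose out of reach is approached as far as the arm can. A call with a gripper value outside its range is refused whole. The fingers move at their own pace and stop on an object; "newtons" is the grip in N (left out, the last holds). Time passes only in rows, so rows that do not move let the fingers close. It gives the time, the measured TCP pose, the force and the opening at its end, in the units of the state.
- env.observe(): the state, without advancing time (a new reading comes with each control period).
- env.get_image(name): name is "scene" or "top" or "wrist"; returns a dict with "color" (384x512x3 uint8, blue, green, red), "camera_matrix" (3x3 intrinsics, pixels), "rvec" (rotation vector, rad) and "tvec" (3), from world to camera coordinates, as OpenCV has them. Camera axes: x right, y down, z forward; pixel columns grow to the right and rows downward; lengths in m; the calibration is good to about 2 mm. A picture is of the moment at which its call begins. There is no depth.
- env.close_job(): hands the job in, once; it reports no verdict.
The state is a dict: "time_s": time; "q": joint angles; "qvel": joint speeds; "joint_efforts": joint torques, N m; "position": TCP position; "tool_rot": TCP orientation; "ft_force": force on the tool from outside, world axes, zero at the start; "wrist_torque": the same for the moment, N m; "grip_width": finger opening in m.
Only numpy, scipy, OpenCV 4.12 (cv2) and the standard library are available. Lean on these libraries where they do the work, as an engineer would, in place of code of your own. Each camera call takes 0.05 s, during which the arm holds its last target. There are 200 camera calls.

TASK

The three wooden printing blocks were put away in the wrong dye trays: move each one to the dry tray of its own handle's colour, standing flat on its carved face in the middle of the tray, with the handle running along the tray's long side. A tray holds only one block, so use the free wooden rest on the way; set the blocks down without dropping them, and never on the table top, where grit would spoil the carving. Leave the jar, the tin and the scrubbing brush where they stand.

Things in the scene. Friction and masses are not known exactly. Their poses are not given: they have to be found in the camera images.
- red_block_center (a point): Centre (40 mm above the underside) of the red printing block: dark teak, square, 84 x 84 mm, 42 mm thick, red bar handle on the middle of its top, 66 mm long (block's y axis), 26 mm wide (x axis), 38 mm tall; whole height 80 mm, z up, about 0.24 kg. The handle's flat upright sides run from 2 to 35 mm above this point. Carved face underneath.
- blue_block_center (a point): Centre (40 mm above the underside) of the blue printing block: dark teak, round, 86 mm across, 42 mm thick, blue bar handle on the middle of its top, 66 mm long (block's y axis), 26 mm wide (x axis), 38 mm tall; whole height 80 mm, z up, about 0.24 kg. The handle's flat upright sides run from 2 to 35 mm above this point. Carved face underneath.
- green_block_center (a point): Centre (40 mm above the underside) of the green printing block: dark teak, an eight-pointed star, 86 mm over its points, 42 mm thick, green bar handle on the middle of its top, 66 mm long (block's y axis), 26 mm wide (x axis), 38 mm tall; whole height 80 mm, z up, about 0.24 kg. The handle's flat upright sides run from 2 to 35 mm above this point. Carved face underneath.
- red_tray: Dry dye tray painted red all over, fixed to the table. Origin at the centre of its underside, z up. Outside 128 mm (x) by 140 mm (y, its long side), rim 26 mm high and 8 mm thick, inside 112 x 124 mm; its flat floor lies 10 mm above the origin, so a block standing in it has its centre 50 mm above the origin. It holds one block only.
- blue_tray: Dry dye tray painted blue all over, fixed to the table. Origin at the centre of its underside, z up. Outside 128 mm (x) by 140 mm (y, its long side), rim 26 mm high and 8 mm thick, inside 112 x 124 mm; its flat floor lies 10 mm above the origin, so a block standing in it has its centre 50 mm above the origin. It holds one block only.
- green_tray: Dry dye tray painted green all over, fixed to the table. Origin at the centre of its underside, z up. Outside 128 mm (x) by 140 mm (y, its long side), rim 26 mm high and 8 mm thick, inside 112 x 124 mm; its flat floor lies 10 mm above the origin, so a block standing in it has its centre 50 mm above the origin. It holds one block only.
- rest: Block rest, empty at the start, fixed to the table: bare plywood board 120 mm (x) by 140 mm (y) with two wooden battens running along y (16 mm wide, centred 26 mm either side of the middle). Origin at the centre of its underside, z up. The battens' tops lie 22 mm above the origin; a block stands across both, its centre then 62 mm above the origin.
- jar: Bystander: closed amber glass jar with a steel cap and paper label, 64 mm across, 95 mm tall, standing loose among the trays. Origin at the centre of its underside.
- tin: Bystander: closed aluminium tin with a yellow band, 75 mm across, 87 mm tall, standing loose to the robot's left. Origin at the centre of its underside.
- scrub_brush: Bystander: wooden scrubbing brush lying bristles down, 150 x 50 mm, 36 mm tall, loose to the robot's right. Origin at the centre of its underside, long side along its x axis.
There are look-alikes about, which are no part of the job. There is more than one size of the red_tray; the one meant has the size given above.

How it is judged (in metres and radians):
At the end, for the whole second after the job is handed in: Each block stands released and at rest on the floor of its own colour's tray (height -5/+4 mm), within 15 mm of the tray's centre, upright within 0.1 rad, handle within 15 degrees of the tray's long side; jar, tin and brush moved under 20 mm and upright (horizontal distance between red_block_center and red_tray below 0.015 m and z of red_block_center in the frame of red_tray between 0.045 and 0.054 m and angle between each of red_block_center, blue_block_center, green_block_center's own z axis and vertical below 0.1 rad and angle between the y axis of red_block_center and the y axis of red_tray, either way round below 0.26 rad and linear speed of each of red_block, blue_block, green_block below 0.01 m/s and angular speed of each of red_block, blue_block, green_block below 0.1 rad/s and contact force between the fingers and red_block below 0.1 N and horizontal distance between blue_block_center and blue_tray below 0.015 m and z of blue_block_center in the frame of blue_tray between 0.045 and 0.054 m and angle between the y axis of blue_block_center and the y axis of blue_tray, either way round below 0.26 rad and contact force between the fingers and blue_block below 0.1 N and horizontal distance between green_block_center and green_tray below 0.015 m and z of green_block_center in the frame of green_tray between 0.045 and 0.054 m and angle between the y axis of green_block_center and the y axis of green_tray, either way round below 0.26 rad and contact force between the fingers and green_block below 0.1 N and distance of each of jar, tin, scrub_brush from where it was at the start of the episode below 0.02 m and angle between each of jar, tin, scrub_brush's own z axis and vertical below 0.15 rad); the robot touches nothing.
It fails at once if a block was set on the table top instead of a tray or the rest (height (world z) of any of red_block_center, blue_block_center, green_block_center below 0.044 m).
It fails at once if a block was dropped or flung (moved faster than 0.6 m/s out of the grip) ((linear speed of red_block above 0.6 m/s and contact force between the fingers and red_block below 0.1 N) or (linear speed of blue_block above 0.6 m/s and contact force between the fingers and blue_block below 0.1 N) or (linear speed of green_block above 0.6 m/s and contact force between the fingers and green_block below 0.1 N)).
It fails at once if the jar, tin or brush was pushed 20 mm away or knocked over (distance of any of jar, tin, scrub_brush from where it was at the start of the episode above 0.02 m or angle between any of jar, tin, scrub_brush's own z axis and vertical above 0.3 rad).
It also fails if it takes over 112 s, if anything falls off the work surface, if the arm or the gripper's body presses on something with over 40 N, if the wrist force passes 120 N, or if a joint passes its speed limit or range.

## Working session

There is one attempt and no reset: what is moved stays moved. The work goes in short steps, Python scripts to look and compute and a tool call to move; the robot and the scene stay as the last step left them, time stands still between calls to the robot, and variables do not carry over. Pictures are saved under pics/ and viewed, about 12 in all and at most 16, crops included, and the job is handed in when it is done.

Besides the shell and the picture viewer there is one more tool, called after "Emit:" by a JSON object that holds its "api" and its "payload". step_arm: Moves the arm, as the interface text tells. Its arguments: {"type":"object","properties":{"increments":{"type":"array"},"newtons":{"type":"number"}},"required":["increments"]}

```bash
mkdir -p pics
cat > h.py <<'E'
import numpy as np, cv2
from rig import env
def shot(n,save=None):
    d=env.get_image(n)
    if save: cv2.imwrite('pics/'+save,d['color'])
    return d
def ray(d,uv,z):
    R=cv2.Rodrigues(np.array(d['rvec'],float))[0]; t=np.array(d['tvec'],float).ravel()
    c=-R.T@t; v=R.T@np.linalg.inv(d['camera_matrix'])@np.array([uv[0],uv[1],1.])
    return c+v*(z-c[2])/v[2]
def proj(d,P):
    return cv2.projectPoints(np.array(P,float).reshape(-1,3),np.array(d['rvec'],float),np.array(d['tvec'],float),d['camera_matrix'],None)[0].reshape(-1,2)
E
python3 - <<'E'
from h import *
a=shot('top','top0.png');b=shot('scene','scene0.png')
import pickle;pickle.dump((a,b),open('d0.pkl','wb'))
for d in(a,b):
    R=cv2.Rodrigues(np.array(d['rvec'],float))[0];print(-R.T@np.array(d['tvec']).ravel(),d['camera_matrix'].tolist())
o=env.observe();print(o['position'],o['tool_rot'],o['grip_width'],o['time_s'])
cv2.imwrite('pics/t0b.png',cv2.resize(a['color'],(800,600),interpolation=3))
E
```

```text
[ 0.32821609 -0.00396069  1.73325035] [[473.4092258131661, 0.0, 259.8124981340428], [0.0, 473.4092258131661, 187.488541367581], [0.0, 0.0, 1.0]]
[1.17260759 0.59385624 0.75535304] [[408.1444315477821, 0.0, 257.6789752943372], [0.0, 408.1444315477821, 195.6049836949735], [0.0, 0.0, 1.0]]
[ 0.20491112 -0.5103636   0.40416822] [[ 3.72552790e-01 -9.28010975e-01 -2.20345686e-04]
 [-9.28010084e-01 -3.72552745e-01  1.31757636e-03]
 [-1.30481571e-03 -2.86383730e-04 -9.99999108e-01]] 0.08544513870208444 0.1
```

View pics/t0b.png

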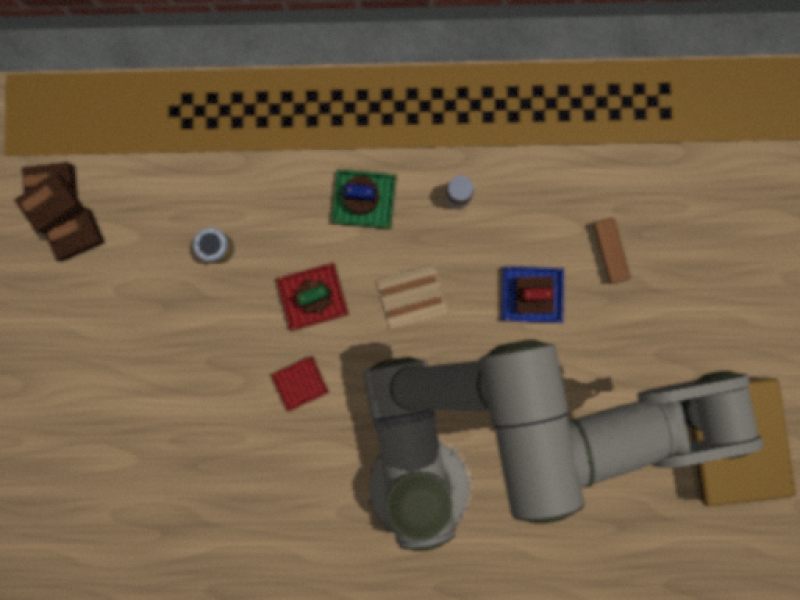

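View pics/scene0.png

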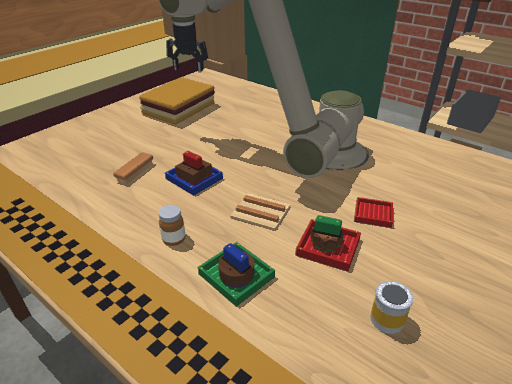

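The top view, in 800x600 pixels, shows:
- **Red trays:** the large one at (312,296) holds the green block. The small one at (300,383) is empty and is the look-alike.
- **Other trays:** green at (363,199) holds the blue block, and blue at (532,294) holds the red block.
- **Everything else:** the rest is at (412,297), jar (459,191), tin (211,245) and brush (611,250).

Next I measure.

```bash
cat >> h.py <<'E'
def masks(img):
    h=cv2.cvtColor(img,cv2.COLOR_BGR2HSV);H,S,V=cv2.split(h)
    s=(S>130)&(V>35)
    return dict(red=(((H<5)|(H>172))&s&(S>170)),green=((H>45)&(H<85)&s),blue=((H>105)&(H<130)&s))
def rects(d,z,amin=15):
    out=[]
    for c,m in masks(d['color']).items():
        cs,_=cv2.findContours(m.astype(np.uint8),cv2.RETR_EXTERNAL,cv2.CHAIN_APPROX_NONE)
        for k in cs:
            if cv2.contourArea(k)<amin: continue
            uv=k.reshape(-1,2).astype(float)
            P=np.array([ray(d,p,z)[:2] for p in uv])
            (cx,cy),(w,h),a=cv2.minAreaRect((P*1000).astype(np.float32))
            if w<h: w,h,a=h,w,a+90   # a: direction of long side in world xy
            out.append((c,z,uv.mean(0).round(1),round(cx),round(cy),round(w),round(h),round((a+90)%180-90,1)))
    return out
E
python3 - <<'E'
from h import *
import pickle;a,b=pickle.load(open('d0.pkl','rb'))
for r in rects(a,.026): print(r)
print()
for r in rects(a,.09): print(r)
i=a['color'][90:280,150:410];cv2.imwrite('pics/c.png',cv2.resize(i,(780,570),interpolation=cv2.INTER_CUBIC))
E
```

```text
('red', 0.026, array([191.5, 245.3]), 243, 269, 98, 89, -67.0)
('red', 0.026, array([343.7, 187.7]), 438, -281, 65, 29, 89.0)
('red', 0.026, array([199.2, 189.6]), 442, 239, 135, 120, -75.1)
('green', 0.026, array([200.4, 188.6]), 445, 234, 62, 25, -70.4)
('green', 0.026, array([231.8, 127.3]), 669, 116, 131, 120, 83.9)
('blue', 0.026, array([340.4, 188.1]), 437, -272, 133, 120, 88.5)
('blue', 0.026, array([229.7, 122.4]), 686, 125, 71, 31, 83.1)

('red', 0.09, array([191.5, 245.3]), 246, 259, 95, 85, -67.0)
('red', 0.09, array([343.7, 187.7]), 434, -271, 63, 28, 89.0)
('red', 0.09, array([199.2, 189.6]), 438, 230, 130, 115, -75.1)
('green', 0.09, array([200.4, 188.6]), 441, 225, 59, 24, -70.4)
('green', 0.09, array([231.8, 127.3]), 656, 111, 126, 115, 83.9)
('blue', 0.09, array([340.4, 188.1]), 433, -262, 128, 115, 88.5)
('blue', 0.09, array([229.7, 122.4]), 673, 120, 68, 29, 83.1)
```

View pics/c.png

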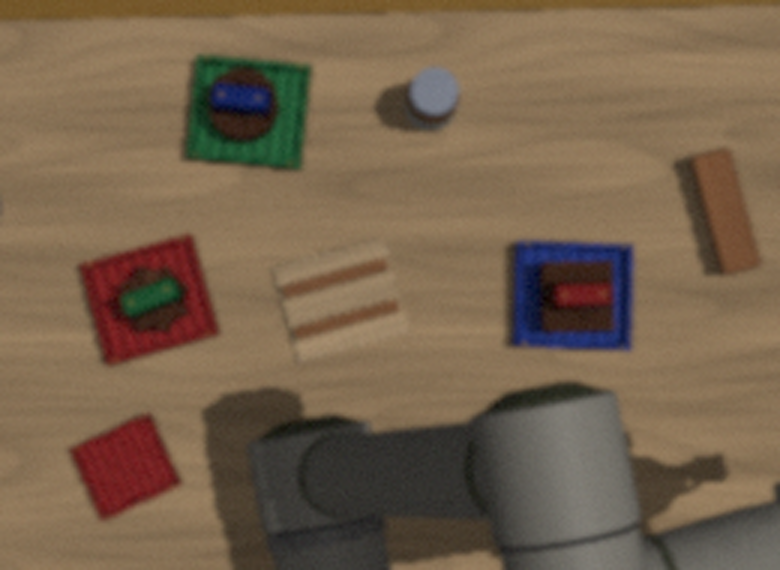

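Sizes settle the red tray: the large one measures 135x120 mm, and the empty one at (191,245) only about 98x89 mm. The order will be green→rest, red→red tray, blue→blue tray, green→green tray. First I go above the green block.

```bash
cat >> h.py <<'E'
def plan(x,y,z,th):
    o=env.observe();R=np.array(o['tool_rot']);p=np.array(o['position'])
    t=np.radians(th);T=np.array([[np.cos(t),np.sin(t),0],[np.sin(t),-np.cos(t),0],[0,0,-1]])
    w=cv2.Rodrigues(R.T@T)[0].ravel()
    print('t',o['time_s'],'turn rad',w.round(4),'then shift cm',(T.T@(np.array([x,y,z])-p)*100).round(2),'grip',round(o['grip_width'],4),'F',np.round(o['ft_force'],1))
E
python3 - <<'E'
from h import *
plan(.441,.225,.37,19.6)
import pickle;a,b=pickle.load(open('d0.pkl','rb'))
q=np.array([(275,270),(385,243),(408,328),(297,360)])/3+[150,90]
P=np.array([ray(a,u,.01) for u in q]);print(P.round(3),P.mean(0))
E
```

```text
t 0.1 turn rad [-1.2000e-03  8.0000e-04 -1.5311e+00] then shift cm [ 46.91 -61.36   3.42] grip 0.0854 F [-0.3 -0.4  0.2]
[[ 0.475  0.085  0.01 ]
 [ 0.506 -0.05   0.01 ]
 [ 0.402 -0.076  0.01 ]
 [ 0.365  0.06   0.01 ]] [0.43696131 0.00488085 0.01      ]
```

Emit:
{"api": "step_arm", "payload": {"increments": [{"wz":-0.139},{"wz":-0.139},{"wz":-0.139},{"wz":-0.139},{"wz":-0.139},{"wz":-0.139},{"wz":-0.139},{"wz":-0.139},{"wz":-0.139},{"wz":-0.14},{"wz":-0.14}]}}

```text
invalid input at $.increments[0]: expected keys x, y, z, wx, wy, wz, gripper
```

Emit:
{"api": "step_arm", "payload": {"increments": [{"x":2.6,"y":-3.4,"z":0.2},{"x":2.6,"y":-3.4,"z":0.2},{"x":2.6,"y":-3.4,"z":0.2},{"x":2.6,"y":-3.4,"z":0.2},{"x":2.6,"y":-3.4,"z":0.2},{"x":2.6,"y":-3.4,"z":0.2},{"x":2.6,"y":-3.4,"z":0.2},{"x":2.6,"y":-3.4,"z":0.2},{"x":2.6,"y":-3.4,"z":0.2},{"x":2.6,"y":-3.4,"z":0.2},{"x":2.6,"y":-3.4,"z":0.2},{"x":2.6,"y":-3.4,"z":0.2},{"x":2.6,"y":-3.4,"z":0.2},{"x":2.6,"y":-3.4,"z":0.2},{"x":2.6,"y":-3.4,"z":0.2},{"x":2.6,"y":-3.4,"z":0.2},{"x":2.6,"y":-3.4,"z":0.2},{"x":2.7,"y":-3.5,"z":0.0},{},{}]}}

```text
invalid input at $.increments[0]: expected keys x, y, z, wx, wy, wz, gripper
```

Run:
```python
from h import *
d=shot('wrist','w1.png');plan(.441,.225,.37,19.6)
R=cv2.Rodrigues(np.array(d['rvec'],float))[0];print(-R.T@np.array(d['tvec']).ravel())
for z in(.026,.09):
  for r in rects(d,z,100): print(r)
```

```text
t 0.15 turn rad [-1.0000e-03  7.0000e-04 -1.5311e+00] then shift cm [ 46.91 -61.36   3.43] grip 0.0856 F [-0.6  0.4  0.6]
[ 0.28128499 -0.47947561  0.37328783]
```

View pics/w1.png

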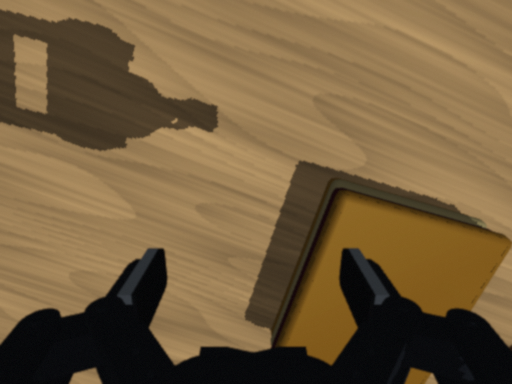

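All seven keys are required in each row, so nothing moved. The wrist view shows only the table with the books on the right, and the fingers along the bottom at about (150,290) and (360,290).

Emit:
{"api": "step_arm", "payload": {"increments": [{"x":0,"y":0,"z":0,"wx":0,"wy":0,"wz":-0.139,"gripper":8.5},{"x":0,"y":0,"z":0,"wx":0,"wy":0,"wz":-0.139,"gripper":8.5},{"x":0,"y":0,"z":0,"wx":0,"wy":0,"wz":-0.139,"gripper":8.5},{"x":0,"y":0,"z":0,"wx":0,"wy":0,"wz":-0.139,"gripper":8.5},{"x":0,"y":0,"z":0,"wx":0,"wy":0,"wz":-0.139,"gripper":8.5},{"x":0,"y":0,"z":0,"wx":0,"wy":0,"wz":-0.139,"gripper":8.5},{"x":0,"y":0,"z":0,"wx":0,"wy":0,"wz":-0.139,"gripper":8.5},{"x":0,"y":0,"z":0,"wx":0,"wy":0,"wz":-0.139,"gripper":8.5},{"x":0,"y":0,"z":0,"wx":0,"wy":0,"wz":-0.139,"gripper":8.5},{"x":0,"y":0,"z":0,"wx":0,"wy":0,"wz":-0.14,"gripper":8.5},{"x":0,"y":0,"z":0,"wx":0,"wy":0,"wz":-0.14,"gripper":8.5}]}}

```text
time_s: 1.25
position: [0.2049, -0.5104, 0.4044]
tool_rot: [[0.94, 0.341, -0.0], [0.341, -0.94, 0.001], [0.0, -0.001, -1.0]]
ft_force: [-0.2, 0.5, -0.0]
grip_width: 0.0852
```

Emit:
{"api": "step_arm", "payload": {"increments": [{"x":2.6,"y":-3.4,"z":0.2,"wx":0,"wy":0,"wz":0,"gripper":8.5},{"x":2.6,"y":-3.4,"z":0.2,"wx":0,"wy":0,"wz":0,"gripper":8.5},{"x":2.6,"y":-3.4,"z":0.2,"wx":0,"wy":0,"wz":0,"gripper":8.5},{"x":2.6,"y":-3.4,"z":0.2,"wx":0,"wy":0,"wz":0,"gripper":8.5},{"x":2.6,"y":-3.4,"z":0.2,"wx":0,"wy":0,"wz":0,"gripper":8.5},{"x":2.6,"y":-3.4,"z":0.2,"wx":0,"wy":0,"wz":0,"gripper":8.5},{"x":2.6,"y":-3.4,"z":0.2,"wx":0,"wy":0,"wz":0,"gripper":8.5},{"x":2.6,"y":-3.4,"z":0.2,"wx":0,"wy":0,"wz":0,"gripper":8.5},{"x":2.6,"y":-3.4,"z":0.2,"wx":0,"wy":0,"wz":0,"gripper":8.5},{"x":2.6,"y":-3.4,"z":0.2,"wx":0,"wy":0,"wz":0,"gripper":8.5},{"x":2.6,"y":-3.4,"z":0.2,"wx":0,"wy":0,"wz":0,"gripper":8.5},{"x":2.6,"y":-3.4,"z":0.2,"wx":0,"wy":0,"wz":0,"gripper":8.5},{"x":2.6,"y":-3.4,"z":0.2,"wx":0,"wy":0,"wz":0,"gripper":8.5},{"x":2.6,"y":-3.4,"z":0.2,"wx":0,"wy":0,"wz":0,"gripper":8.5},{"x":2.6,"y":-3.4,"z":0.2,"wx":0,"wy":0,"wz":0,"gripper":8.5},{"x":2.6,"y":-3.4,"z":0.2,"wx":0,"wy":0,"wz":0,"gripper":8.5},{"x":0,"y":0,"z":0,"wx":0,"wy":0,"wz":0,"gripper":8.5}]}}

```text
time_s: 2.95
position: [0.4148, 0.1451, 0.3722]
tool_rot: [[0.94, 0.34, -0.0], [0.34, -0.94, 0.001], [-0.0, -0.001, -1.0]]
ft_force: [0.2, -0.7, 0.6]
grip_width: 0.0849
```

Run:
```python
from h import *
d=shot('wrist','w2.png');plan(.441,.225,.37,19.6)
R=cv2.Rodrigues(np.array(d['rvec'],float))[0];print(-R.T@np.array(d['tvec']).ravel(),R)
for z in(.026,.09):
  for r in rects(d,z,100): print(r)
```

```text
t 3.0 turn rad [-0.0002  0.001   0.0041] then shift cm [ 5.24 -6.8   0.22] grip 0.0852 F [0.1 0.4 1. ]
[0.38653586 0.22283307 0.3413868 ] [[ 9.40608866e-01  3.39491475e-01  7.06577921e-04]
 [ 3.21373801e-01 -8.91078283e-01  3.20465869e-01]
 [ 1.09425047e-01 -3.01205962e-01 -9.47259799e-01]]
('red', 0.026, array([312.1,  80.9]), 443, 240, 138, 126, -75.0)
('red', 0.026, array([129.1,  19.9]), 262, 237, 97, 36, 19.9)
('green', 0.026, array([421.5, 303.5]), 674, 51, 75, 9, -7.8)
('green', 0.026, array([439.8, 244.4]), 661, 125, 124, 109, 83.1)
('green', 0.026, array([321.3,  99.7]), 455, 233, 78, 32, -71.3)
('blue', 0.026, array([478.4, 280.9]), 727, 103, 80, 69, 81.5)
('red', 0.09, array([312.1,  80.9]), 432, 237, 110, 100, -75.0)
('red', 0.09, array([129.1,  19.9]), 287, 234, 77, 29, 19.9)
('green', 0.09, array([421.5, 303.5]), 616, 86, 60, 7, -7.8)
('green', 0.09, array([439.8, 244.4]), 605, 145, 99, 87, 83.1)
('green', 0.09, array([321.3,  99.7]), 441, 231, 62, 25, -71.3)
('blue', 0.09, array([478.4, 280.9]), 658, 127, 64, 55, 81.5)
```

View pics/w2.png

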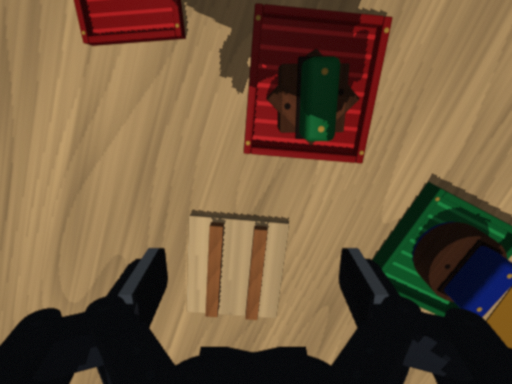

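The wrist view shows:
- the green handle at (321,99) in the red tray (318,83)
- the rest, with battens (217,223)-(213,316) and (260,226)-(253,318)
- the green tray with the blue block on the right
- the small red tray at top left

The wrist estimate agrees with the top view.

Run:
```python
from h import *
import pickle
d=shot('wrist')
pickle.dump(d,open('w2.pkl','wb'))
for u in [(217,225),(213,316),(260,227),(253,318)]: print(ray(d,u,.022).round(4))
for u in [(190,216),(288,221),(275,320),(188,315)]: print(ray(d,u,.010).round(4))
plan(.441,.230,.30,19)
```

```text
[0.3987 0.0637 0.022 ]
[ 0.4331 -0.0615  0.022 ]
[0.4464 0.0781 0.022 ]
[ 0.4828 -0.047   0.022 ]
[0.3655 0.0581 0.01  ]
[0.4774 0.0915 0.01  ]
[ 0.5155 -0.0502  0.01  ]
[ 0.4028 -0.0819  0.01  ]
t 3.05 turn rad [-0.      0.0011  0.0126] then shift cm [ 5.39 -7.43  7.24] grip 0.085 F [ 0.  -0.8 -0.5]
```

Emit:
{"api": "step_arm", "payload": {"increments": [{"x":1.8,"y":-2.5,"z":0,"wx":0,"wy":0,"wz":0.0126,"gripper":8.5},{"x":1.8,"y":-2.5,"z":0,"wx":0,"wy":0,"wz":0,"gripper":8.5},{"x":1.8,"y":-2.4,"z":3,"wx":0,"wy":0,"wz":0,"gripper":8.5},{"x":0,"y":0,"z":3,"wx":0,"wy":0,"wz":0,"gripper":8.5},{"x":0,"y":0,"z":3,"wx":0,"wy":0,"wz":0,"gripper":8.5},{"x":0,"y":0,"z":2,"wx":0,"wy":0,"wz":0,"gripper":8.5},{"x":0,"y":0,"z":2,"wx":0,"wy":0,"wz":0,"gripper":8.5},{"x":0,"y":0,"z":1.2,"wx":0,"wy":0,"wz":0,"gripper":8.5},{"x":0,"y":0,"z":0,"wx":0,"wy":0,"wz":0,"gripper":8.5},{"x":0,"y":0,"z":0,"wx":0,"wy":0,"wz":0,"gripper":8.5}], "newtons": 40}}

```text
time_s: 4.05
position: [0.4415, 0.2283, 0.2313]
tool_rot: [[0.947, 0.322, 0.0], [0.322, -0.947, -0.0], [0.0, 0.0, -1.0]]
ft_force: [0.3, 0.3, -0.1]
grip_width: 0.0849
```

Run:
```python
from h import *
plan(.441,.230,.230,19)
d=shot('wrist','w3.png')
```

```text
t 4.05 turn rad [ 0.0001 -0.0002 -0.0037] then shift cm [ 0.01 -0.18  0.13] grip 0.0849 F [ 0.3  0.3 -0.1]
```

View pics/w3.png

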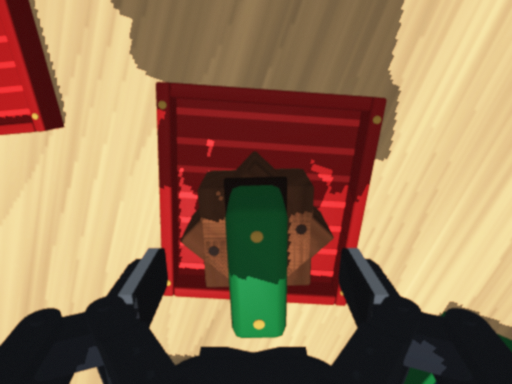

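The handle at (257,260) lies midway between the fingers. I check its position along the handle by numbers, then close.

Run:
```python
from h import *
d=shot('wrist')
for r in rects(d,.09,300): print(r)
for u in [(257,187),(257,237),(259,325),(259,336)]: print(ray(d,u,.09).round(4))
print(proj(d,[[.4415,.2283,.076]]))
```

```text
('red', 0.09, array([260.4, 194. ]), 433, 265, 88, 80, -75.1)
('red', 0.09, array([22.5, 71.5]), 336, 285, 41, 23, -66.4)
('green', 0.09, array([419. , 377.3]), 535, 207, 15, 10, 18.6)
('green', 0.09, array([256.6, 261. ]), 440, 239, 73, 24, -70.1)
[0.4283 0.2725 0.09  ]
[0.4353 0.2523 0.09  ]
[0.4506 0.2105 0.09  ]
[0.4527 0.2045 0.09  ]
[[252.57547265 269.62602242]]
```

Emit:
{"api": "step_arm", "payload": {"increments": [{"x":0,"y":0,"z":0.1,"wx":0,"wy":0,"wz":0,"gripper":0},{"x":0,"y":0,"z":0,"wx":0,"wy":0,"wz":0,"gripper":0},{"x":0,"y":0,"z":0,"wx":0,"wy":0,"wz":0,"gripper":0},{"x":0,"y":0,"z":0,"wx":0,"wy":0,"wz":0,"gripper":0},{"x":0,"y":0,"z":0,"wx":0,"wy":0,"wz":0,"gripper":0},{"x":0,"y":0,"z":0,"wx":0,"wy":0,"wz":0,"gripper":0},{"x":0,"y":0,"z":0,"wx":0,"wy":0,"wz":0,"gripper":0},{"x":0,"y":0,"z":0,"wx":0,"wy":0,"wz":0,"gripper":0}], "newtons": 40}}

```text
time_s: 4.95
position: [0.4413, 0.2293, 0.23]
tool_rot: [[0.946, 0.324, 0.001], [0.324, -0.946, 0.0], [0.001, 0.0, -1.0]]
ft_force: [0.7, 1.0, 5.0]
grip_width: 0.0255
```

Gripped at 25.5 mm. Now I lift.

Emit:
{"api": "step_arm", "payload": {"increments": [{"x":0,"y":0,"z":-1,"wx":0,"wy":0,"wz":0,"gripper":0},{"x":0,"y":0,"z":-2,"wx":0,"wy":0,"wz":0,"gripper":0},{"x":0,"y":0,"z":-3,"wx":0,"wy":0,"wz":0,"gripper":0},{"x":0,"y":0,"z":-3,"wx":0,"wy":0,"wz":0,"gripper":0},{"x":0,"y":0,"z":-1,"wx":0,"wy":0,"wz":0,"gripper":0},{"x":0,"y":0,"z":0,"wx":0,"wy":0,"wz":0,"gripper":0}]}}

```text
time_s: 5.55
position: [0.441, 0.2292, 0.3304]
tool_rot: [[0.946, 0.324, 0.002], [0.324, -0.946, 0.0], [0.002, 0.0, -1.0]]
ft_force: [-0.3, 0.4, -3.1]
grip_width: 0.0255
```

Run:
```python
from h import *
plan(.440,.006,.27,15.6)
```

```text
t 5.55 turn rad [ 0.0001 -0.0016  0.0572] then shift cm [-6.1  21.47  6.04] grip 0.0255 F [-0.3  0.4 -3.1]
```

Emit:
{"api": "step_arm", "payload": {"increments": [{"x":0,"y":0,"z":0,"wx":0,"wy":0,"wz":0.057,"gripper":0},{"x":-0.6,"y":2.1,"z":0,"wx":0,"wy":0,"wz":0,"gripper":0},{"x":-1.0,"y":3.6,"z":0,"wx":0,"wy":0,"wz":0,"gripper":0},{"x":-1.0,"y":3.6,"z":0,"wx":0,"wy":0,"wz":0,"gripper":0},{"x":-1.0,"y":3.6,"z":0,"wx":0,"wy":0,"wz":0,"gripper":0},{"x":-1.0,"y":3.6,"z":0,"wx":0,"wy":0,"wz":0,"gripper":0},{"x":-1.0,"y":3.2,"z":0,"wx":0,"wy":0,"wz":0,"gripper":0},{"x":-0.5,"y":1.8,"z":1.5,"wx":0,"wy":0,"wz":0,"gripper":0},{"x":0,"y":0,"z":2.5,"wx":0,"wy":0,"wz":0,"gripper":0},{"x":0,"y":0,"z":2,"wx":0,"wy":0,"wz":0,"gripper":0},{"x":0,"y":0,"z":0,"wx":0,"wy":0,"wz":0,"gripper":0},{"x":0,"y":0,"z":0,"wx":0,"wy":0,"wz":0,"gripper":0}]}}

```text
time_s: 6.75
position: [0.4402, 0.0058, 0.2692]
tool_rot: [[0.963, 0.269, -0.002], [0.269, -0.963, 0.001], [-0.002, -0.001, -1.0]]
ft_force: [-0.2, -0.3, -3.2]
grip_width: 0.0258
```

Run:
```python
from h import *
d=shot('wrist','w4.png');plan(.440,.006,.243,15.6)
```

```text
t 6.8 turn rad [-0.0002  0.0003  0.0004] then shift cm [-0.03 -0.03  2.68] grip 0.0254 F [ 0.2  0.6 -2.6]
```

View pics/w4.png

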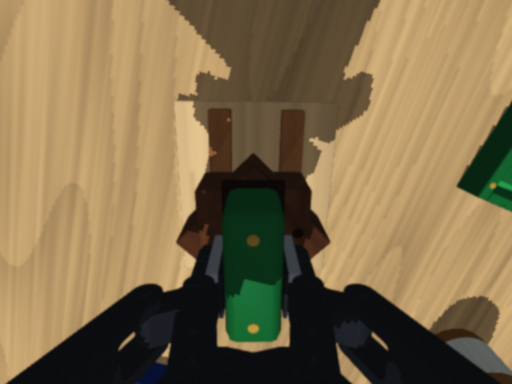

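The star block is held level and centred over the two battens (220 and 292, against block centre 253). Now I lower it.

Emit:
{"api": "step_arm", "payload": {"increments": [{"x":0,"y":0,"z":1.2,"wx":0,"wy":0,"wz":0,"gripper":0},{"x":0,"y":0,"z":0.8,"wx":0,"wy":0,"wz":0,"gripper":0},{"x":0,"y":0,"z":0.4,"wx":0,"wy":0,"wz":0,"gripper":0},{"x":0,"y":0,"z":0.2,"wx":0,"wy":0,"wz":0,"gripper":0},{"x":0,"y":0,"z":0,"wx":0,"wy":0,"wz":0,"gripper":0},{"x":0,"y":0,"z":0,"wx":0,"wy":0,"wz":0,"gripper":0}]}}

```text
time_s: 7.4
position: [0.4404, 0.0058, 0.244]
tool_rot: [[0.963, 0.269, 0.001], [0.269, -0.963, -0.0], [0.0, 0.0, -1.0]]
ft_force: [0.7, -0.8, -2.3]
grip_width: 0.0253
```

Emit:
{"api": "step_arm", "payload": {"increments": [{"x":0,"y":0,"z":0.1,"wx":0,"wy":0,"wz":0,"gripper":0},{"x":0,"y":0,"z":0.1,"wx":0,"wy":0,"wz":0,"gripper":0},{"x":0,"y":0,"z":0,"wx":0,"wy":0,"wz":0,"gripper":0},{"x":0,"y":0,"z":0,"wx":0,"wy":0,"wz":0,"gripper":0}]}}

```text
time_s: 7.8
position: [0.4403, 0.0057, 0.242]
tool_rot: [[0.963, 0.269, 0.0], [0.269, -0.963, -0.0], [0.0, 0.0, -1.0]]
ft_force: [-1.3, -0.5, 3.3]
grip_width: 0.0257
```

Contact (Fz rose from -2.3 to +3.3). I open, then retreat upward.

Emit:
{"api": "step_arm", "payload": {"increments": [{"x":0,"y":0,"z":0,"wx":0,"wy":0,"wz":0,"gripper":4},{"x":0,"y":0,"z":0,"wx":0,"wy":0,"wz":0,"gripper":8.5},{"x":0,"y":0,"z":0,"wx":0,"wy":0,"wz":0,"gripper":8.5},{"x":0,"y":0,"z":0,"wx":0,"wy":0,"wz":0,"gripper":8.5},{"x":0,"y":0,"z":0,"wx":0,"wy":0,"wz":0,"gripper":8.5},{"x":0,"y":0,"z":0,"wx":0,"wy":0,"wz":0,"gripper":8.5},{"x":0,"y":0,"z":-3,"wx":0,"wy":0,"wz":0,"gripper":8.5},{"x":0,"y":0,"z":-4,"wx":0,"wy":0,"wz":0,"gripper":8.5},{"x":0,"y":0,"z":-4,"wx":0,"wy":0,"wz":0,"gripper":8.5},{"x":0,"y":0,"z":-2,"wx":0,"wy":0,"wz":0,"gripper":8.5},{"x":0,"y":0,"z":0,"wx":0,"wy":0,"wz":0,"gripper":8.5}]}}

```text
time_s: 8.9
position: [0.4403, 0.0058, 0.3743]
tool_rot: [[0.963, 0.269, 0.006], [0.269, -0.963, -0.002], [0.005, 0.003, -1.0]]
ft_force: [0.4, -0.0, -0.0]
grip_width: 0.0853
```

Run:
```python
from h import *
plan(.435,-.345,.37,-1)
```

```text
t 8.9 turn rad [ 0.0022 -0.0055  0.29  ] then shift cm [ 0.08 35.08  0.43] grip 0.0853 F [ 0.4 -0.  -0. ]
```

Emit:
{"api": "step_arm", "payload": {"increments": [{"x":0,"y":0,"z":0,"wx":0,"wy":0,"wz":0.145,"gripper":8.5},{"x":0,"y":0,"z":0,"wx":0,"wy":0,"wz":0.145,"gripper":8.5},{"x":0,"y":4.4,"z":0,"wx":0,"wy":0,"wz":0,"gripper":8.5},{"x":0,"y":4.4,"z":0,"wx":0,"wy":0,"wz":0,"gripper":8.5},{"x":0,"y":4.4,"z":0,"wx":0,"wy":0,"wz":0,"gripper":8.5},{"x":0,"y":4.4,"z":0,"wx":0,"wy":0,"wz":0,"gripper":8.5},{"x":0,"y":4.4,"z":0,"wx":0,"wy":0,"wz":0,"gripper":8.5},{"x":0,"y":4.4,"z":0,"wx":0,"wy":0,"wz":0,"gripper":8.5},{"x":0,"y":4.4,"z":0,"wx":0,"wy":0,"wz":0,"gripper":8.5},{"x":0,"y":4.3,"z":0,"wx":0,"wy":0,"wz":0,"gripper":8.5},{"x":0,"y":0,"z":0,"wx":0,"wy":0,"wz":0,"gripper":8.5},{"x":0,"y":0,"z":0,"wx":0,"wy":0,"wz":0,"gripper":8.5}]}}

```text
time_s: 10.1
position: [0.4338, -0.3458, 0.3701]
tool_rot: [[1.0, -0.019, -0.002], [-0.019, -1.0, 0.002], [-0.002, -0.002, -1.0]]
ft_force: [-0.2, 0.5, -0.4]
grip_width: 0.0848
```

Run:
```python
from h import *
d=shot('wrist','w5.png');plan(.434,-.270,.37,-1)
R=cv2.Rodrigues(np.array(d['rvec'],float))[0];print(-R.T@np.array(d['tvec']).ravel())
for z in(.026,.09):
  for r in rects(d,z,100): print(r)
```

```text
t 10.15 turn rad [-0.002   0.0014 -0.0003] then shift cm [-0.13 -7.48  0.05] grip 0.085 F [-0.3 -0.7  1.1]
[ 0.43515856 -0.26309623  0.33933916]
('red', 0.026, array([254.6,  98.2]), 437, -276, 81, 33, 89.3)
('blue', 0.026, array([256.9,  87.7]), 439, -272, 138, 126, 86.9)
('red', 0.09, array([254.6,  98.2]), 436, -273, 64, 26, 89.3)
('blue', 0.09, array([256.9,  87.7]), 438, -270, 110, 100, 86.9)
```

View pics/w5.png

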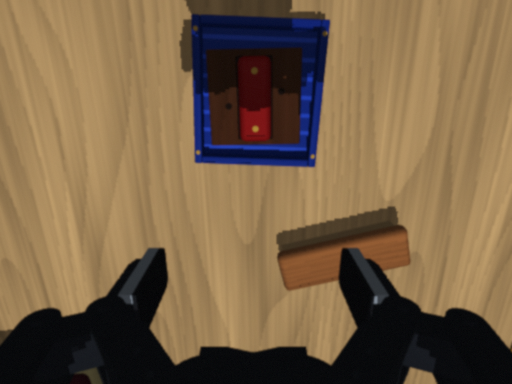

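The red handle is at (255,98) in the blue tray (258,90), square-on, and the brush at (345,258) is clear. Now I approach.

Emit:
{"api": "step_arm", "payload": {"increments": [{"x":0.1,"y":-2.4,"z":0,"wx":0,"wy":0,"wz":-0.005,"gripper":8.5},{"x":0,"y":-2.4,"z":0,"wx":0,"wy":0,"wz":0,"gripper":8.5},{"x":0,"y":-2.4,"z":3,"wx":0,"wy":0,"wz":0,"gripper":8.5},{"x":0,"y":0,"z":3,"wx":0,"wy":0,"wz":0,"gripper":8.5},{"x":0,"y":0,"z":3,"wx":0,"wy":0,"wz":0,"gripper":8.5},{"x":0,"y":0,"z":2,"wx":0,"wy":0,"wz":0,"gripper":8.5},{"x":0,"y":0,"z":2,"wx":0,"wy":0,"wz":0,"gripper":8.5},{"x":0,"y":0,"z":1,"wx":0,"wy":0,"wz":0,"gripper":8.5},{"x":0,"y":0,"z":0,"wx":0,"wy":0,"wz":0,"gripper":8.5},{"x":0,"y":0,"z":0,"wx":0,"wy":0,"wz":0,"gripper":8.5}]}}

```text
time_s: 11.15
position: [0.4363, -0.2729, 0.2324]
tool_rot: [[1.0, -0.012, 0.001], [-0.012, -1.0, -0.001], [0.001, 0.001, -1.0]]
ft_force: [-0.5, -0.4, 0.8]
grip_width: 0.085
```

Run:
```python
from h import *
plan(.436,-.273,.230,-.7)
d=shot('wrist','w6.png')
for r in rects(d,.09,300): print(r)
```

```text
t 11.15 turn rad [ 0.0006 -0.0006  0.0003] then shift cm [-0.03  0.01  0.24] grip 0.085 F [-0.5 -0.4  0.8]
('red', 0.09, array([251.9, 265.1]), 436, -266, 74, 25, 89.8)
('blue', 0.09, array([254.9, 207. ]), 438, -241, 88, 81, 86.7)
```

Emit:
{"api": "step_arm", "payload": {"increments": [{"x":0,"y":0,"z":0.2,"wx":0,"wy":0,"wz":0,"gripper":0},{"x":0,"y":0,"z":0,"wx":0,"wy":0,"wz":0,"gripper":0},{"x":0,"y":0,"z":0,"wx":0,"wy":0,"wz":0,"gripper":0},{"x":0,"y":0,"z":0,"wx":0,"wy":0,"wz":0,"gripper":0},{"x":0,"y":0,"z":0,"wx":0,"wy":0,"wz":0,"gripper":0},{"x":0,"y":0,"z":0,"wx":0,"wy":0,"wz":0,"gripper":0},{"x":0,"y":0,"z":0,"wx":0,"wy":0,"wz":0,"gripper":0},{"x":0,"y":0,"z":0,"wx":0,"wy":0,"wz":0,"gripper":0},{"x":0,"y":0,"z":-1,"wx":0,"wy":0,"wz":0,"gripper":0},{"x":0,"y":0,"z":-2,"wx":0,"wy":0,"wz":0,"gripper":0},{"x":0,"y":0,"z":-3,"wx":0,"wy":0,"wz":0,"gripper":0},{"x":0,"y":0,"z":-4,"wx":0,"wy":0,"wz":0,"gripper":0},{"x":0,"y":0,"z":-4,"wx":0,"wy":0,"wz":0,"gripper":0},{"x":0,"y":0,"z":-2,"wx":0,"wy":0,"wz":0,"gripper":0},{"x":0,"y":0,"z":0,"wx":0,"wy":0,"wz":0,"gripper":0}]}}

```text
time_s: 12.7
position: [0.4361, -0.273, 0.3924]
tool_rot: [[1.0, -0.012, 0.004], [-0.012, -1.0, -0.004], [0.004, 0.004, -1.0]]
ft_force: [0.2, -0.3, -2.3]
grip_width: 0.0254
```

Run:
```python
from h import *
plan(.443,.240,.37,15)
```

```text
t 12.7 turn rad [ 0.0042 -0.0033 -0.2743] then shift cm [ 13.95 -49.38   2.24] grip 0.0254 F [ 0.2 -0.3 -2.3]
```

Emit:
{"api": "step_arm", "payload": {"increments": [{"x":0,"y":0,"z":0,"wx":0,"wy":0,"wz":-0.137,"gripper":0},{"x":0,"y":0,"z":0,"wx":0,"wy":0,"wz":-0.137,"gripper":0},{"x":0.5,"y":-1.8,"z":0,"wx":0,"wy":0,"wz":0,"gripper":0},{"x":1,"y":-3.5,"z":0,"wx":0,"wy":0,"wz":0,"gripper":0},{"x":1,"y":-3.5,"z":0,"wx":0,"wy":0,"wz":0,"gripper":0},{"x":1,"y":-3.5,"z":0,"wx":0,"wy":0,"wz":0,"gripper":0},{"x":1,"y":-3.5,"z":0,"wx":0,"wy":0,"wz":0,"gripper":0},{"x":1,"y":-3.5,"z":0,"wx":0,"wy":0,"wz":0,"gripper":0},{"x":1,"y":-3.5,"z":0,"wx":0,"wy":0,"wz":0,"gripper":0},{"x":1,"y":-3.5,"z":0,"wx":0,"wy":0,"wz":0,"gripper":0},{"x":1,"y":-3.5,"z":0,"wx":0,"wy":0,"wz":0,"gripper":0},{"x":1,"y":-3.5,"z":0,"wx":0,"wy":0,"wz":0,"gripper":0},{"x":1,"y":-3.5,"z":0,"wx":0,"wy":0,"wz":0,"gripper":0},{"x":1,"y":-3.5,"z":0,"wx":0,"wy":0,"wz":0,"gripper":0},{"x":1,"y":-3.5,"z":0,"wx":0,"wy":0,"wz":0,"gripper":0},{"x":1,"y":-3.5,"z":0,"wx":0,"wy":0,"wz":0,"gripper":0},{"x":0.5,"y":-2.1,"z":0,"wx":0,"wy":0,"wz":0,"gripper":0},{"x":0,"y":0,"z":3,"wx":0,"wy":0,"wz":0,"gripper":0},{"x":0,"y":0,"z":3,"wx":0,"wy":0,"wz":0,"gripper":0},{"x":0,"y":0,"z":2,"wx":0,"wy":0,"wz":0,"gripper":0}]}}

```text
time_s: 14.7
position: [0.4421, 0.2407, 0.3068]
tool_rot: [[0.967, 0.257, -0.005], [0.257, -0.967, -0.001], [-0.005, -0.0, -1.0]]
ft_force: [0.1, 0.5, -2.3]
grip_width: 0.0258
```

Run:
```python
from h import *
d=shot('wrist','w7.png');plan(.443,.240,.233,15)
```

```text
t 14.75 turn rad [-0.0002  0.0094 -0.0026] then shift cm [0.1  0.07 7.14] grip 0.0258 F [-1.8 -0.3 -6.7]
```

View pics/w7.png

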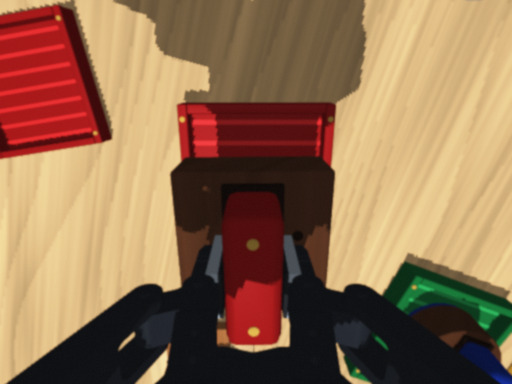

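The red block is held level over the large red tray (257,130), while the small tray sits at top left. I compute the held offset from the screws (252,244) and (253,332).

Run:
```python
from h import *
d=shot('wrist');o=env.observe();p=np.array(o['position']);R=np.array(o['tool_rot'])
P=[ray(d,u,p[2]-.140) for u in [(252,244),(253,332)]]
print(p,(R.T@(P[0]-p)).round(4),(R.T@(P[1]-p)).round(4))
for u in [(182,104),(333,104)]: print(ray(d,u,.026).round(4))
plan(.443,.240,.233,15)
```

```text
[0.44230791 0.24043206 0.30649884] [-0.0011 -0.0234  0.14  ] [-0.0007  0.0204  0.14  ]
[0.3677 0.2924 0.026 ]
[0.4824 0.3227 0.026 ]
t 14.8 turn rad [-0.0001  0.0079 -0.0022] then shift cm [0.06 0.06 7.35] grip 0.0253 F [ 1.3  0.3 -2.2]
```

Emit:
{"api": "step_arm", "payload": {"increments": [{"x":0.1,"y":0.1,"z":2,"wx":0,"wy":0.005,"wz":0,"gripper":0},{"x":0,"y":0,"z":2,"wx":0,"wy":0,"wz":0,"gripper":0},{"x":0,"y":0,"z":1.5,"wx":0,"wy":0,"wz":0,"gripper":0},{"x":0,"y":0,"z":1,"wx":0,"wy":0,"wz":0,"gripper":0},{"x":0,"y":0,"z":0.5,"wx":0,"wy":0,"wz":0,"gripper":0},{"x":0,"y":0,"z":0.3,"wx":0,"wy":0,"wz":0,"gripper":0},{"x":0,"y":0,"z":0,"wx":0,"wy":0,"wz":0,"gripper":0},{"x":0,"y":0,"z":0,"wx":0,"wy":0,"wz":0,"gripper":0}]}}

```text
time_s: 15.6
position: [0.4453, 0.2396, 0.2373]
tool_rot: [[0.966, 0.258, 0.006], [0.258, -0.966, 0.002], [0.006, -0.0, -1.0]]
ft_force: [1.1, 0.1, -2.5]
grip_width: 0.0257
```

Run:
```python
from h import *
plan(.443,.240,.231,15)
```

```text
t 15.6 turn rad [-0.     -0.006  -0.0005] then shift cm [-0.21 -0.1   0.63] grip 0.0257 F [ 1.1  0.1 -2.5]
```

Emit:
{"api": "step_arm", "payload": {"increments": [{"x":-0.2,"y":-0.1,"z":0.3,"wx":0,"wy":-0.005,"wz":0,"gripper":0},{"x":0,"y":0,"z":0.1,"wx":0,"wy":0,"wz":0,"gripper":0},{"x":0,"y":0,"z":0.1,"wx":0,"wy":0,"wz":0,"gripper":0},{"x":0,"y":0,"z":0,"wx":0,"wy":0,"wz":0,"gripper":0},{"x":0,"y":0,"z":0,"wx":0,"wy":0,"wz":0,"gripper":0}]}}

```text
time_s: 16.1
position: [0.443, 0.24, 0.2317]
tool_rot: [[0.966, 0.258, 0.0], [0.258, -0.966, -0.0], [0.0, 0.0, -1.0]]
ft_force: [0.2, -0.0, -3.6]
grip_width: 0.0255
```

Emit:
{"api": "step_arm", "payload": {"increments": [{"x":0,"y":0,"z":0.1,"wx":0,"wy":0,"wz":0,"gripper":0},{"x":0,"y":0,"z":0.1,"wx":0,"wy":0,"wz":0,"gripper":0},{"x":0,"y":0,"z":0,"wx":0,"wy":0,"wz":0,"gripper":0},{"x":0,"y":0,"z":0,"wx":0,"wy":0,"wz":0,"gripper":0}]}}

```text
time_s: 16.5
position: [0.443, 0.24, 0.23]
tool_rot: [[0.966, 0.259, 0.0], [0.259, -0.966, 0.0], [0.0, -0.0, -1.0]]
ft_force: [-0.9, -0.4, 3.5]
grip_width: 0.0258
```

Contact (+3.5 N). I release, rise and go to the blue block.

Emit:
{"api": "step_arm", "payload": {"increments": [{"x":0,"y":0,"z":0,"wx":0,"wy":0,"wz":0,"gripper":4},{"x":0,"y":0,"z":0,"wx":0,"wy":0,"wz":0,"gripper":8.5},{"x":0,"y":0,"z":0,"wx":0,"wy":0,"wz":0,"gripper":8.5},{"x":0,"y":0,"z":0,"wx":0,"wy":0,"wz":0,"gripper":8.5},{"x":0,"y":0,"z":0,"wx":0,"wy":0,"wz":0,"gripper":8.5},{"x":0,"y":0,"z":0,"wx":0,"wy":0,"wz":0,"gripper":8.5},{"x":0,"y":0,"z":-3,"wx":0,"wy":0,"wz":0,"gripper":8.5},{"x":0,"y":0,"z":-4,"wx":0,"wy":0,"wz":0,"gripper":8.5},{"x":0,"y":0,"z":-4,"wx":0,"wy":0,"wz":0,"gripper":8.5},{"x":0,"y":0,"z":-3,"wx":0,"wy":0,"wz":0,"gripper":8.5},{"x":0,"y":0,"z":0,"wx":0,"wy":0,"wz":0,"gripper":8.5}]}}

```text
time_s: 17.6
position: [0.4431, 0.2401, 0.3736]
tool_rot: [[0.966, 0.259, 0.008], [0.259, -0.966, 0.002], [0.008, -0.0, -1.0]]
ft_force: [-0.1, 0.1, 0.3]
grip_width: 0.0845
```

Run:
```python
from h import *
d=shot('wrist','w8.png')
for r in rects(d,.09,300): print(r)
plan(.665,.045,.37,-7)
```

```text
('red', 0.09, array([250.2, 159.5]), 439, 257, 110, 100, -75.1)
('red', 0.09, array([66.5, 81.2]), 284, 284, 81, 79, -66.2)
('green', 0.09, array([343.8, 321.4]), 577, 126, 35, 28, 82.6)
('green', 0.09, array([426.3, 268.4]), 624, 201, 104, 37, -12.5)
('blue', 0.09, array([431.9, 305.7]), 655, 163, 36, 18, -7.8)
t 17.65 turn rad [-0.0008 -0.0038  0.3836] then shift cm [24.42 16.65  0.12] grip 0.085 F [ 0.   0.5 -0.5]
```

Emit:
{"api": "step_arm", "payload": {"increments": [{"x":0,"y":0,"z":0,"wx":0,"wy":0,"wz":0.128,"gripper":8.5},{"x":0,"y":0,"z":0,"wx":0,"wy":0,"wz":0.128,"gripper":8.5},{"x":0,"y":0,"z":0,"wx":0,"wy":0,"wz":0.128,"gripper":8.5},{"x":3,"y":2.1,"z":0,"wx":0,"wy":0,"wz":0,"gripper":8.5},{"x":3,"y":2.1,"z":0,"wx":0,"wy":0,"wz":0,"gripper":8.5},{"x":3,"y":2.1,"z":0,"wx":0,"wy":0,"wz":0,"gripper":8.5},{"x":3,"y":2.1,"z":0,"wx":0,"wy":0,"wz":0,"gripper":8.5},{"x":3,"y":2.1,"z":0,"wx":0,"wy":0,"wz":0,"gripper":8.5},{"x":3,"y":2.1,"z":0,"wx":0,"wy":0,"wz":0,"gripper":8.5},{"x":3,"y":2.1,"z":0,"wx":0,"wy":0,"wz":0,"gripper":8.5},{"x":3.4,"y":1.9,"z":0,"wx":0,"wy":0,"wz":0,"gripper":8.5},{"x":0,"y":0,"z":0,"wx":0,"wy":0,"wz":0,"gripper":8.5},{"x":0,"y":0,"z":0,"wx":0,"wy":0,"wz":0,"gripper":8.5}]}}

```text
time_s: 18.95
position: [0.6652, 0.0449, 0.3674]
tool_rot: [[0.992, -0.123, -0.003], [-0.123, -0.992, 0.001], [-0.004, -0.0, -1.0]]
ft_force: [0.1, 0.0, -0.3]
grip_width: 0.0851
```

Run:
```python
from h import *
d=shot('wrist','w9.png');plan(.673,.120,.37,-7)
R=cv2.Rodrigues(np.array(d['rvec'],float))[0];print(-R.T@np.array(d['tvec']).ravel())
for z in(.026,.09):
  for r in rects(d,z,100): print(r)
```

```text
t 19.0 turn rad [-0.0001  0.0028 -0.0004] then shift cm [-0.08 -7.48 -0.18] grip 0.0851 F [-0.8  0.8 -0.2]
[0.67507668 0.1268652  0.33655698]
('red', 0.026, array([42.3, 39.9]), 477, 194, 106, 45, 14.9)
('green', 0.026, array([ 15.6, 260.1]), 369, -29, 80, 35, -73.8)
('green', 0.026, array([250.9,  88.6]), 671, 117, 138, 125, 83.3)
('blue', 0.026, array([ 87.6, 376.8]), 401, -215, 43, 29, -7.0)
('blue', 0.026, array([255.3,  89.3]), 676, 122, 80, 32, 82.9)
('red', 0.09, array([42.3, 39.9]), 518, 180, 84, 36, 14.9)
('green', 0.09, array([ 15.6, 260.1]), 432, 3, 64, 28, -73.8)
('green', 0.09, array([250.9,  88.6]), 672, 119, 109, 99, 83.3)
('blue', 0.09, array([ 87.6, 376.8]), 458, -145, 34, 23, -7.0)
('blue', 0.09, array([255.3,  89.3]), 676, 123, 64, 26, 82.9)
```

View pics/w9.png

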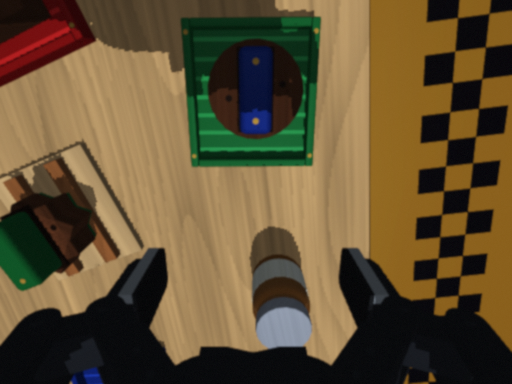

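The blue handle is at (255,89) in the green tray (251,91), and the jar at (283,300) is clear of the path. Now I approach.

Emit:
{"api": "step_arm", "payload": {"increments": [{"x":0.2,"y":-2.6,"z":0,"wx":0,"wy":0.003,"wz":0,"gripper":8.5},{"x":0,"y":-2.6,"z":0,"wx":0,"wy":0,"wz":0,"gripper":8.5},{"x":0,"y":-2.6,"z":3,"wx":0,"wy":0,"wz":0,"gripper":8.5},{"x":0,"y":0,"z":3,"wx":0,"wy":0,"wz":0,"gripper":8.5},{"x":0,"y":0,"z":3,"wx":0,"wy":0,"wz":0,"gripper":8.5},{"x":0,"y":0,"z":2,"wx":0,"wy":0,"wz":0,"gripper":8.5},{"x":0,"y":0,"z":1.5,"wx":0,"wy":0,"wz":0,"gripper":8.5},{"x":0,"y":0,"z":1,"wx":0,"wy":0,"wz":0,"gripper":8.5},{"x":0,"y":0,"z":0,"wx":0,"wy":0,"wz":0,"gripper":8.5},{"x":0,"y":0,"z":0,"wx":0,"wy":0,"wz":0,"gripper":8.5}]}}

```text
time_s: 20.0
position: [0.6767, 0.1229, 0.2355]
tool_rot: [[0.993, -0.122, 0.004], [-0.122, -0.993, -0.0], [0.004, -0.0, -1.0]]
ft_force: [0.1, 0.7, 0.5]
grip_width: 0.0851
```

Run:
```python
from h import *
plan(.676,.123,.230,-7)
d=shot('wrist','w10.png')
for r in rects(d,.09,300): print(r)
```

```text
t 20.0 turn rad [-0.0002 -0.0038  0.0001] then shift cm [-0.07 -0.    0.55] grip 0.0851 F [0.1 0.7 0.5]
('green', 0.09, array([246.1, 212.6]), 677, 150, 90, 81, 83.0)
('blue', 0.09, array([249.9, 262.2]), 677, 130, 73, 25, 82.7)
```

Emit:
{"api": "step_arm", "payload": {"increments": [{"x":0,"y":0,"z":0.5,"wx":0,"wy":-0.003,"wz":0,"gripper":8.5},{"x":0,"y":0,"z":0,"wx":0,"wy":0,"wz":0,"gripper":8.5},{"x":0,"y":0,"z":0,"wx":0,"wy":0,"wz":0,"gripper":0},{"x":0,"y":0,"z":0,"wx":0,"wy":0,"wz":0,"gripper":0},{"x":0,"y":0,"z":0,"wx":0,"wy":0,"wz":0,"gripper":0},{"x":0,"y":0,"z":0,"wx":0,"wy":0,"wz":0,"gripper":0},{"x":0,"y":0,"z":0,"wx":0,"wy":0,"wz":0,"gripper":0},{"x":0,"y":0,"z":0,"wx":0,"wy":0,"wz":0,"gripper":0},{"x":0,"y":0,"z":0,"wx":0,"wy":0,"wz":0,"gripper":0},{"x":0,"y":0,"z":0,"wx":0,"wy":0,"wz":0,"gripper":0}]}}

```text
time_s: 21.05
position: [0.6768, 0.1225, 0.2298]
tool_rot: [[0.992, -0.122, 0.0], [-0.122, -0.992, -0.0], [0.0, -0.0, -1.0]]
ft_force: [-0.7, -0.0, 1.1]
grip_width: 0.0254
```

Emit:
{"api": "step_arm", "payload": {"increments": [{"x":0,"y":0,"z":-1,"wx":0,"wy":0,"wz":0,"gripper":0},{"x":0,"y":0,"z":-2,"wx":0,"wy":0,"wz":0,"gripper":0},{"x":0,"y":0,"z":-3,"wx":0,"wy":0,"wz":0,"gripper":0},{"x":0,"y":0,"z":-3,"wx":0,"wy":0,"wz":0,"gripper":0},{"x":0,"y":0,"z":-3,"wx":0,"wy":0,"wz":0,"gripper":0},{"x":0,"y":0,"z":-3,"wx":0,"wy":0,"wz":0,"gripper":0},{"x":0,"y":0,"z":-1,"wx":0,"wy":0,"wz":0,"gripper":0},{"x":0,"y":0,"z":0,"wx":0,"wy":0,"wz":0,"gripper":0}]}}

```text
time_s: 21.85
position: [0.6766, 0.1225, 0.3909]
tool_rot: [[0.992, -0.122, 0.002], [-0.122, -0.992, 0.0], [0.002, -0.0, -1.0]]
ft_force: [-0.3, -0.4, -2.1]
grip_width: 0.0254
```

Run:
```python
from h import *
plan(.4385,-.272,.392,-3)
```

```text
t 21.85 turn rad [-0.0003 -0.0024 -0.0702] then shift cm [-21.72  40.64  -0.11] grip 0.0254 F [-0.3 -0.4 -2.1]
```

Emit:
{"api": "step_arm", "payload": {"increments": [{"x":0,"y":0,"z":0,"wx":0,"wy":0,"wz":-0.07,"gripper":0},{"x":-0.8,"y":1.5,"z":0,"wx":0,"wy":0,"wz":0,"gripper":0},{"x":-1.7,"y":3.2,"z":0,"wx":0,"wy":0,"wz":0,"gripper":0},{"x":-1.7,"y":3.2,"z":0,"wx":0,"wy":0,"wz":0,"gripper":0},{"x":-1.7,"y":3.2,"z":0,"wx":0,"wy":0,"wz":0,"gripper":0},{"x":-1.7,"y":3.2,"z":0,"wx":0,"wy":0,"wz":0,"gripper":0},{"x":-1.7,"y":3.2,"z":0,"wx":0,"wy":0,"wz":0,"gripper":0},{"x":-1.7,"y":3.2,"z":0,"wx":0,"wy":0,"wz":0,"gripper":0},{"x":-1.7,"y":3.2,"z":0,"wx":0,"wy":0,"wz":0,"gripper":0},{"x":-1.7,"y":3.2,"z":0,"wx":0,"wy":0,"wz":0,"gripper":0},{"x":-1.7,"y":3.2,"z":0,"wx":0,"wy":0,"wz":0,"gripper":0},{"x":-1.7,"y":3.2,"z":0,"wx":0,"wy":0,"wz":0,"gripper":0},{"x":-1.7,"y":3.2,"z":0,"wx":0,"wy":0,"wz":0,"gripper":0},{"x":-1.7,"y":3.2,"z":0,"wx":0,"wy":0,"wz":0,"gripper":0},{"x":-0.5,"y":0.7,"z":0,"wx":0,"wy":0,"wz":0,"gripper":0},{"x":0,"y":0,"z":3,"wx":0,"wy":0,"wz":0,"gripper":0},{"x":0,"y":0,"z":3,"wx":0,"wy":0,"wz":0,"gripper":0},{"x":0,"y":0,"z":2,"wx":0,"wy":0,"wz":0,"gripper":0},{"x":0,"y":0,"z":0,"wx":0,"wy":0,"wz":0,"gripper":0}]}}

```text
time_s: 23.75
position: [0.4384, -0.2706, 0.3063]
tool_rot: [[0.999, -0.052, -0.005], [-0.052, -0.999, 0.006], [-0.006, -0.005, -1.0]]
ft_force: [-0.7, 1.7, -2.2]
grip_width: 0.0256
```

Run:
```python
from h import *
plan(.4385,-.272,.233,-3)
d=shot('wrist','w11.png')
```

```text
t 23.75 turn rad [-0.0054  0.0057  0.    ] then shift cm [0.02 0.14 7.33] grip 0.0256 F [-0.7  1.7 -2.2]
```

View pics/w11.png

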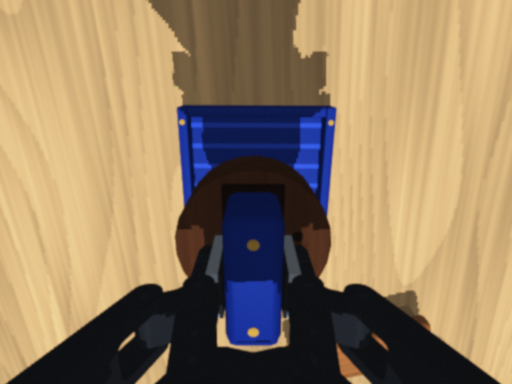

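The round block is held level and centred on the blue tray (columns 180-335, block centre 253). I lower it.

Emit:
{"api": "step_arm", "payload": {"increments": [{"x":0,"y":0.1,"z":2,"wx":0,"wy":0,"wz":0,"gripper":0},{"x":0,"y":0,"z":2,"wx":0,"wy":0,"wz":0,"gripper":0},{"x":0,"y":0,"z":1.5,"wx":0,"wy":0,"wz":0,"gripper":0},{"x":0,"y":0,"z":1,"wx":0,"wy":0,"wz":0,"gripper":0},{"x":0,"y":0,"z":0.5,"wx":0,"wy":0,"wz":0,"gripper":0},{"x":0,"y":0,"z":0.2,"wx":0,"wy":0,"wz":0,"gripper":0},{"x":0,"y":0,"z":0,"wx":0,"wy":0,"wz":0,"gripper":0},{"x":0,"y":0,"z":0,"wx":0,"wy":0,"wz":0,"gripper":0},{"x":0,"y":0,"z":0,"wx":0,"wy":0,"wz":0,"gripper":0}]}}

```text
time_s: 24.7
position: [0.4388, -0.2726, 0.2382]
tool_rot: [[0.999, -0.053, 0.001], [-0.053, -0.999, -0.001], [0.001, 0.001, -1.0]]
ft_force: [-0.2, -0.0, -2.1]
grip_width: 0.0254
```

Emit:
{"api": "step_arm", "payload": {"increments": [{"x":0,"y":0,"z":0.4,"wx":0,"wy":0,"wz":0,"gripper":0},{"x":0,"y":0,"z":0.2,"wx":0,"wy":0,"wz":0,"gripper":0},{"x":0,"y":0,"z":0.1,"wx":0,"wy":0,"wz":0,"gripper":0},{"x":0,"y":0,"z":0.1,"wx":0,"wy":0,"wz":0,"gripper":0},{"x":0,"y":0,"z":0,"wx":0,"wy":0,"wz":0,"gripper":0},{"x":0,"y":0,"z":0,"wx":0,"wy":0,"wz":0,"gripper":0}]}}

```text
time_s: 25.3
position: [0.4387, -0.2725, 0.2298]
tool_rot: [[0.999, -0.053, 0.0], [-0.053, -0.999, -0.0], [0.0, 0.0, -1.0]]
ft_force: [-1.2, 0.1, -0.5]
grip_width: 0.0254
```

Emit:
{"api": "step_arm", "payload": {"increments": [{"x":0,"y":0,"z":0.05,"wx":0,"wy":0,"wz":0,"gripper":0},{"x":0,"y":0,"z":0,"wx":0,"wy":0,"wz":0,"gripper":0},{"x":0,"y":0,"z":0,"wx":0,"wy":0,"wz":0,"gripper":4},{"x":0,"y":0,"z":0,"wx":0,"wy":0,"wz":0,"gripper":8.5},{"x":0,"y":0,"z":0,"wx":0,"wy":0,"wz":0,"gripper":8.5},{"x":0,"y":0,"z":0,"wx":0,"wy":0,"wz":0,"gripper":8.5},{"x":0,"y":0,"z":0,"wx":0,"wy":0,"wz":0,"gripper":8.5},{"x":0,"y":0,"z":0,"wx":0,"wy":0,"wz":0,"gripper":8.5},{"x":0,"y":0,"z":-3,"wx":0,"wy":0,"wz":0,"gripper":8.5},{"x":0,"y":0,"z":-4,"wx":0,"wy":0,"wz":0,"gripper":8.5},{"x":0,"y":0,"z":-4,"wx":0,"wy":0,"wz":0,"gripper":8.5},{"x":0,"y":0,"z":-3,"wx":0,"wy":0,"wz":0,"gripper":8.5},{"x":0,"y":0,"z":0,"wx":0,"wy":0,"wz":0,"gripper":8.5}]}}

```text
time_s: 26.6
position: [0.4389, -0.2726, 0.3732]
tool_rot: [[0.999, -0.052, 0.006], [-0.052, -0.999, -0.006], [0.006, 0.005, -1.0]]
ft_force: [0.0, -0.9, -0.8]
grip_width: 0.0847
```

Run:
```python
from h import *
plan(.441,-.075,.37,15.6)
```

```text
t 26.6 turn rad [ 0.0063 -0.005  -0.3247] then shift cm [  5.52 -18.97   0.32] grip 0.0847 F [ 0.  -0.9 -0.8]
```

Emit:
{"api": "step_arm", "payload": {"increments": [{"x":0,"y":0,"z":0,"wx":0,"wy":0,"wz":-0.108,"gripper":8.5},{"x":0,"y":0,"z":0,"wx":0,"wy":0,"wz":-0.108,"gripper":8.5},{"x":0,"y":0,"z":0,"wx":0,"wy":0,"wz":-0.108,"gripper":8.5},{"x":1.1,"y":-3.8,"z":0,"wx":0,"wy":0,"wz":0,"gripper":8.5},{"x":1.1,"y":-3.8,"z":0,"wx":0,"wy":0,"wz":0,"gripper":8.5},{"x":1.1,"y":-3.8,"z":0,"wx":0,"wy":0,"wz":0,"gripper":8.5},{"x":1.1,"y":-3.8,"z":0,"wx":0,"wy":0,"wz":0,"gripper":8.5},{"x":1.1,"y":-3.8,"z":0,"wx":0,"wy":0,"wz":0,"gripper":8.5},{"x":0,"y":0,"z":0,"wx":0,"wy":0,"wz":0,"gripper":8.5},{"x":0,"y":0,"z":0,"wx":0,"wy":0,"wz":0,"gripper":8.5}]}}

```text
time_s: 27.6
position: [0.4407, -0.0743, 0.3687]
tool_rot: [[0.963, 0.27, -0.001], [0.27, -0.963, 0.0], [-0.001, -0.0, -1.0]]
ft_force: [-0.2, -1.2, -0.4]
grip_width: 0.0849
```

Run:
```python
from h import *
d=shot('wrist','w12.png')
for r in rects(d,.102,300): print(r)
plan(.441,.007,.242,15.6)
```

```text
('green', 0.102, array([281.3,  90. ]), 439, 7, 63, 25, -73.7)
('green', 0.102, array([487.8,  64.9]), 585, 70, 68, 67, -6.9)
('blue', 0.102, array([205.1, 334.8]), 438, -232, 61, 25, 87.5)
('blue', 0.102, array([209.9, 298.6]), 433, -199, 117, 96, 86.6)
t 27.65 turn rad [-0.0001  0.0006 -0.0006] then shift cm [ 2.22 -7.9  12.68] grip 0.0851 F [ 0.7 -0.  -0.2]
```

Emit:
{"api": "step_arm", "payload": {"increments": [{"x":0.7,"y":-2.6,"z":0,"wx":0,"wy":0,"wz":-0.006,"gripper":8.5},{"x":0.7,"y":-2.6,"z":0,"wx":0,"wy":0,"wz":0,"gripper":8.5},{"x":0.7,"y":-2.6,"z":3,"wx":0,"wy":0,"wz":0,"gripper":8.5},{"x":0,"y":0,"z":3,"wx":0,"wy":0,"wz":0,"gripper":8.5},{"x":0,"y":0,"z":3,"wx":0,"wy":0,"wz":0,"gripper":8.5},{"x":0,"y":0,"z":2,"wx":0,"wy":0,"wz":0,"gripper":8.5},{"x":0,"y":0,"z":1.2,"wx":0,"wy":0,"wz":0,"gripper":8.5},{"x":0,"y":0,"z":0.4,"wx":0,"wy":0,"wz":0,"gripper":8.5},{"x":0,"y":0,"z":0,"wx":0,"wy":0,"wz":0,"gripper":8.5},{"x":0,"y":0,"z":0,"wx":0,"wy":0,"wz":0,"gripper":8.5}]}}

```text
time_s: 28.65
position: [0.44, 0.0055, 0.2436]
tool_rot: [[0.962, 0.273, 0.001], [0.273, -0.962, -0.0], [0.001, 0.0, -1.0]]
ft_force: [-0.1, -0.8, -0.6]
grip_width: 0.0849
```

Run:
```python
from h import *
d=shot('wrist','w13.png')
for r in rects(d,.102,300): print(r)
plan(.440,.007,.242,16)
```

```text
('green', 0.102, array([253.3, 262.6]), 438, 14, 73, 24, -74.8)
t 28.7 turn rad [ 0.0007 -0.0011 -0.0024] then shift cm [ 0.04 -0.13  0.18] grip 0.0851 F [-0.2 -0.1 -0.3]
```

Emit:
{"api": "step_arm", "payload": {"increments": [{"x":0,"y":-0.1,"z":0.1,"wx":0,"wy":0,"wz":0,"gripper":8.5},{"x":0,"y":0,"z":0,"wx":0,"wy":0,"wz":0,"gripper":8.5},{"x":0,"y":0,"z":0,"wx":0,"wy":0,"wz":0,"gripper":0},{"x":0,"y":0,"z":0,"wx":0,"wy":0,"wz":0,"gripper":0},{"x":0,"y":0,"z":0,"wx":0,"wy":0,"wz":0,"gripper":0},{"x":0,"y":0,"z":0,"wx":0,"wy":0,"wz":0,"gripper":0},{"x":0,"y":0,"z":0,"wx":0,"wy":0,"wz":0,"gripper":0},{"x":0,"y":0,"z":0,"wx":0,"wy":0,"wz":0,"gripper":0},{"x":0,"y":0,"z":0,"wx":0,"wy":0,"wz":0,"gripper":0},{"x":0,"y":0,"z":0,"wx":0,"wy":0,"wz":0,"gripper":0}]}}

```text
time_s: 29.7
position: [0.4395, 0.007, 0.2423]
tool_rot: [[0.962, 0.274, 0.0], [0.274, -0.962, -0.0], [0.0, 0.0, -1.0]]
ft_force: [-0.0, 0.6, 2.9]
grip_width: 0.0256
```

Emit:
{"api": "step_arm", "payload": {"increments": [{"x":0,"y":0,"z":-1,"wx":0,"wy":0,"wz":0,"gripper":0},{"x":0,"y":0,"z":-2,"wx":0,"wy":0,"wz":0,"gripper":0},{"x":0,"y":0,"z":-3,"wx":0,"wy":0,"wz":0,"gripper":0},{"x":0,"y":0,"z":-3,"wx":0,"wy":0,"wz":0,"gripper":0},{"x":0,"y":0,"z":-3,"wx":0,"wy":0,"wz":0,"gripper":0},{"x":0,"y":0,"z":-2,"wx":0,"wy":0,"wz":0,"gripper":0},{"x":0,"y":0,"z":-1,"wx":0,"wy":0,"wz":0,"gripper":0},{"x":0,"y":0,"z":0,"wx":0,"wy":0,"wz":0,"gripper":0}]}}

```text
time_s: 30.5
position: [0.4393, 0.0071, 0.393]
tool_rot: [[0.962, 0.274, 0.002], [0.274, -0.962, -0.0], [0.002, 0.001, -1.0]]
ft_force: [0.9, -0.7, -3.4]
grip_width: 0.0252
```

Run:
```python
from h import *
plan(.671,.1175,.392,-6.7)
```

```text
t 30.5 turn rad [ 0.0006 -0.0017  0.3944] then shift cm [ 21.72 -13.67   0.1 ] grip 0.0252 F [ 0.9 -0.7 -3.4]
```

Emit:
{"api": "step_arm", "payload": {"increments": [{"x":0,"y":0,"z":0,"wx":0,"wy":0,"wz":0.131,"gripper":0},{"x":0,"y":0,"z":0,"wx":0,"wy":0,"wz":0.131,"gripper":0},{"x":0,"y":0,"z":0,"wx":0,"wy":0,"wz":0.132,"gripper":0},{"x":1.4,"y":-0.9,"z":0,"wx":0,"wy":0,"wz":0,"gripper":0},{"x":2.9,"y":-1.8,"z":0,"wx":0,"wy":0,"wz":0,"gripper":0},{"x":2.9,"y":-1.8,"z":0,"wx":0,"wy":0,"wz":0,"gripper":0},{"x":2.9,"y":-1.8,"z":0,"wx":0,"wy":0,"wz":0,"gripper":0},{"x":2.9,"y":-1.8,"z":0,"wx":0,"wy":0,"wz":0,"gripper":0},{"x":2.9,"y":-1.8,"z":0,"wx":0,"wy":0,"wz":0,"gripper":0},{"x":2.9,"y":-1.8,"z":0,"wx":0,"wy":0,"wz":0,"gripper":0},{"x":2.9,"y":-1.9,"z":0,"wx":0,"wy":0,"wz":0,"gripper":0},{"x":0,"y":0,"z":2.5,"wx":0,"wy":0,"wz":0,"gripper":0},{"x":0,"y":0,"z":3,"wx":0,"wy":0,"wz":0,"gripper":0},{"x":0,"y":0,"z":2.5,"wx":0,"wy":0,"wz":0,"gripper":0},{"x":0,"y":0,"z":0,"wx":0,"wy":0,"wz":0,"gripper":0},{"x":0,"y":0,"z":0,"wx":0,"wy":0,"wz":0,"gripper":0}]}}

```text
time_s: 32.1
position: [0.671, 0.1168, 0.3117]
tool_rot: [[0.993, -0.116, -0.002], [-0.116, -0.993, -0.0], [-0.002, 0.0, -1.0]]
ft_force: [0.2, -1.4, -1.9]
grip_width: 0.0257
```

Run:
```python
from h import *
d=shot('wrist','w14.png')
plan(.671,.1175,.233,-6.7)
```

```text
t 32.15 turn rad [-0.0001 -0.0009  0.0003] then shift cm [-0.01 -0.07  8.  ] grip 0.0254 F [-0.3  0.5 -2.6]
```

View pics/w14.png

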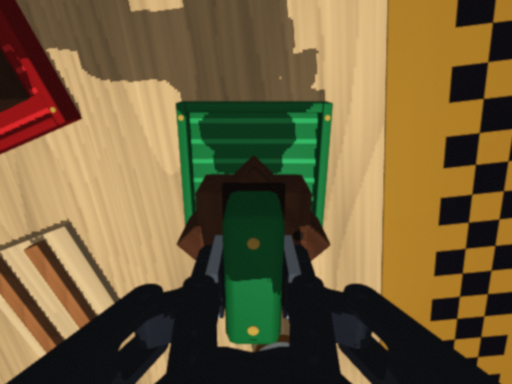

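The star block is centred on the green tray (columns 178-330, block centre 253). I lower it.

Emit:
{"api": "step_arm", "payload": {"increments": [{"x":0,"y":0,"z":2,"wx":0,"wy":0,"wz":0,"gripper":0},{"x":0,"y":0,"z":2,"wx":0,"wy":0,"wz":0,"gripper":0},{"x":0,"y":0,"z":1.5,"wx":0,"wy":0,"wz":0,"gripper":0},{"x":0,"y":0,"z":1.2,"wx":0,"wy":0,"wz":0,"gripper":0},{"x":0,"y":0,"z":0.7,"wx":0,"wy":0,"wz":0,"gripper":0},{"x":0,"y":0,"z":0.3,"wx":0,"wy":0,"wz":0,"gripper":0},{"x":0,"y":0,"z":0,"wx":0,"wy":0,"wz":0,"gripper":0},{"x":0,"y":0,"z":0,"wx":0,"wy":0,"wz":0,"gripper":0},{"x":0,"y":0,"z":0,"wx":0,"wy":0,"wz":0,"gripper":0}]}}

```text
time_s: 33.05
position: [0.6709, 0.1168, 0.236]
tool_rot: [[0.993, -0.116, 0.001], [-0.116, -0.993, -0.0], [0.001, -0.0, -1.0]]
ft_force: [0.6, 0.5, -2.4]
grip_width: 0.0255
```

Emit:
{"api": "step_arm", "payload": {"increments": [{"x":0,"y":0,"z":0.2,"wx":0,"wy":0,"wz":0,"gripper":0},{"x":0,"y":0,"z":0.1,"wx":0,"wy":0,"wz":0,"gripper":0},{"x":0,"y":0,"z":0.1,"wx":0,"wy":0,"wz":0,"gripper":0},{"x":0,"y":0,"z":0.1,"wx":0,"wy":0,"wz":0,"gripper":0},{"x":0,"y":0,"z":0.1,"wx":0,"wy":0,"wz":0,"gripper":0},{"x":0,"y":0,"z":0,"wx":0,"wy":0,"wz":0,"gripper":0},{"x":0,"y":0,"z":0,"wx":0,"wy":0,"wz":0,"gripper":0}]}}

```text
time_s: 33.75
position: [0.6708, 0.1169, 0.2304]
tool_rot: [[0.993, -0.116, 0.001], [-0.116, -0.993, -0.0], [0.001, -0.0, -1.0]]
ft_force: [-2.1, -0.5, 5.4]
grip_width: 0.0253
```

Emit:
{"api": "step_arm", "payload": {"increments": [{"x":0,"y":0,"z":0,"wx":0,"wy":0,"wz":0,"gripper":4},{"x":0,"y":0,"z":0,"wx":0,"wy":0,"wz":0,"gripper":8.5},{"x":0,"y":0,"z":0,"wx":0,"wy":0,"wz":0,"gripper":8.5},{"x":0,"y":0,"z":0,"wx":0,"wy":0,"wz":0,"gripper":8.5},{"x":0,"y":0,"z":0,"wx":0,"wy":0,"wz":0,"gripper":8.5},{"x":0,"y":0,"z":0,"wx":0,"wy":0,"wz":0,"gripper":8.5},{"x":0,"y":0,"z":-3,"wx":0,"wy":0,"wz":0,"gripper":8.5},{"x":0,"y":0,"z":-4,"wx":0,"wy":0,"wz":0,"gripper":8.5},{"x":0,"y":0,"z":-4,"wx":0,"wy":0,"wz":0,"gripper":8.5},{"x":0,"y":0,"z":-4,"wx":0,"wy":0,"wz":0,"gripper":8.5},{"x":-4,"y":1.5,"z":-2,"wx":0,"wy":0,"wz":0,"gripper":8.5},{"x":-4,"y":1.5,"z":0,"wx":0,"wy":0,"wz":0,"gripper":8.5},{"x":-4,"y":1.5,"z":0,"wx":0,"wy":0,"wz":0,"gripper":8.5},{"x":-4,"y":1.5,"z":0,"wx":0,"wy":0,"wz":0,"gripper":8.5},{"x":-4,"y":1.5,"z":0,"wx":0,"wy":0,"wz":0,"gripper":8.5},{"x":-4,"y":1.5,"z":0,"wx":0,"wy":0,"wz":0,"gripper":8.5},{"x":-2,"y":1,"z":0,"wx":0,"wy":0,"wz":0,"gripper":8.5},{"x":0,"y":0,"z":0,"wx":0,"wy":0,"wz":0,"gripper":8.5},{"x":0,"y":0,"z":0,"wx":0,"wy":0,"wz":0,"gripper":8.5}]}}

```text
time_s: 35.65
position: [0.401, 0.0477, 0.3997]
tool_rot: [[0.993, -0.117, 0.001], [-0.117, -0.993, -0.0], [0.001, -0.0, -1.0]]
ft_force: [0.8, -0.1, 0.7]
grip_width: 0.085
```

Run:
```python
from h import *
d=shot('top');s=shot('scene')
for z in(.026,.09):
  for r in rects(d,z): print(r)
i=cv2.resize(d['color'][90:280,150:410],(520,380),interpolation=cv2.INTER_CUBIC)
cv2.imwrite('pics/f_scene.png',s['color'][60:,100:]);cv2.imwrite('pics/f_top.png',i)
import pickle;a,_=pickle.load(open('d0.pkl','rb'))
df=cv2.absdiff(a['color'],d['color']).max(2)
for n,(x,y) in dict(jar=(294,122),tin=(135,157),brush=(391,160)).items(): print(n,df[y-22:y+22,x-18:x+18].mean())
print(env.observe()['time_s'])
```

```text
('red', 0.026, array([191.3, 245.3]), 242, 269, 100, 88, -67.1)
('red', 0.026, array([198.9, 189.5]), 443, 238, 135, 122, -74.3)
('green', 0.026, array([232.5, 127.1]), 669, 116, 130, 120, 83.6)
('blue', 0.026, array([340.2, 188.2]), 437, -272, 133, 120, 88.5)
('red', 0.09, array([191.3, 245.3]), 246, 258, 97, 85, -67.1)
('red', 0.09, array([198.9, 189.5]), 439, 229, 130, 117, -74.3)
('green', 0.09, array([232.5, 127.1]), 656, 111, 125, 115, 83.6)
('blue', 0.09, array([340.2, 188.2]), 433, -262, 128, 115, 88.5)
jar 3.0321969696969697
tin 2.9886363636363638
brush 3.047979797979798
35.75
```

View pics/f_scene.png

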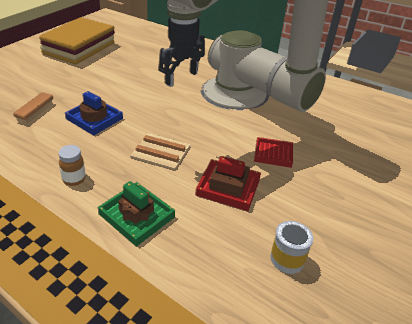

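View pics/f_top.png

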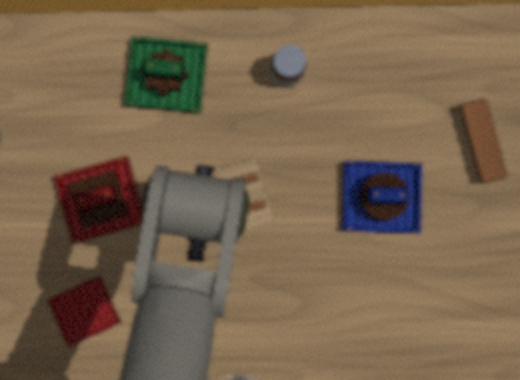

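All three blocks stand level in their own trays, and the jar, tin and brush are unchanged (image difference at noise level). I hand in.

Run:
```python
from rig import env
env.close_job();print(env.observe()['time_s'])
```

```text
the job is handed in; nothing more can be done
the job is handed in; nothing more can be done
```

I moved all three blocks to the trays of their own colour and handed the job in at about 36 s of the 112 s allowed. The order was green to the rest, red to the large red tray, blue to the blue tray, then green to the green tray. The small red tray was the look-alike (about 98 x 89 mm) and I left it alone.

**Set-downs:** I let red and green go after the wrist force turned upward. Blue's last reading (-0.5 N) showed only part of its weight taken; I lowered it 0.5 mm more and released it without a further reading. At release the tool was within about 1 mm and 0.3° of each measured tray centre and long side. The blocks sat within about 2 mm of the tool centre; I measured this closely only for the red block.

**Final views:** The scene and top pictures show each block upright in its tray and the gripper clear. The jar, tin and brush look unmoved: the before/after image difference there was about 3 grey levels, which I took as camera noise.

**Not checked:** I did not measure final block positions by colour, because each handle now merges with its same-coloured tray. The first move calls were refused because I left out required keys, so nothing moved then. No check disagreed with the result.

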